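# Load and shut the instrument steriliser

### The job

Lift the lid off the instrument pot by its knob and gently set it down, knob up, wholly on the white paper towel. Then slide the tray with the pot all the way into the steriliser, keeping the pot upright, and push the glazed door fully shut until it holds on its catch. Do not disturb the ink bottle, the cans or the mango.

Things in the scene. Friction and masses are not known exactly. Their poses are not given: they have to be found in the camera images.
- cabinet: white steel tabletop steriliser, 260 wide (y) x 200 deep (x) x 160 high (162 with its vent), fixed to the bench. Origin on the bench under the centre of its open front face; its x axis points into the chamber (away from the robot), y left, z up. Chamber 230 wide, floor at 20 and ceiling at 125 above the bench: the pot fits only without its lid. The header above the opening is set back 8.
- tray (a joint): slide of the steel tray, m: 0 = fully home (front wall 2 mm inside the cabinet's front face), positive = pulled out along the cabinet's -x; limit 0.15, starts near 0.135. About 2 N of friction, stays where left, stops dead at 0. Tray 190 wide, 168 deep, flat floor at 30 mm above the bench, low side rims, front wall up to 58 mm.
- tray_handle (a point): centre of the robot-side face of the tray's upright push handle, 107 mm above the bench: a flat bar 90 wide, heights 96 to 118 mm, 6 thick, on two posts over the middle of the tray's front wall and flush with it. Axes as the cabinet's. Pushed from above, fingertips 10 to 20 mm below the bar's top, towards the cabinet's +x, the gripper's body stays above the cabinet.
- door (a joint): hinge of the steriliser's glazed door, rad: 0 = shut, grows as the free edge swings out towards the robot; starts about 1.45 to 1.75, limit 1.9. Friction 0.08 N m, stays where left. A spring ball catch at the free edge resists between 0.09 and 0.04 rad (about 5 N at the free edge) and pushes the door back out if left there; past that it pulls it shut and holds it at 0.
- door_hinge (a point): point on the door's vertical hinge axis, at the left (+y) end of the cabinet's front face, 140 mm above the bench. Its axes turn with the door: -y points along the door to the free edge, -x out of its outer face. The door is 250 long from the hinge, 16 thick (x from -16 to 0), from 20 to 155 mm above the bench.
- door_push (a point): point on the door's outer face (flat top rail, 30 mm high), 190 mm from the hinge axis and 15 mm below the door's top edge, a good place to push. Axes as door_hinge. A pull strip 12 wide and 8 proud stands at the free edge, 243 from the hinge.
- pot: open steel instrument pot, outer diameter 84, height 70, wall 4, 0.4 kg, standing loose on the tray; three instrument handles stand inside. Origin at the centre of its underside, z up.
- lid: loose round steel lid on the pot, 0.12 kg: disc 86 diameter, 4 thick, whose top is 10 above the origin; under it a locating plug 68 diameter, 6 deep; black knob 24 diameter on top, widest from 17 to 42 above the origin. Origin at the centre of the plug's underside, z up. On the pot the origin is 64 above the pot's origin.
- towel: flat white folded paper towel, 150 x 150 x 4, fixed on the bench at the robot's right. Origin at the centre of its underside, z up.
- ink: small amber glass ink bottle with a black cap and paper label, 32 diameter, 95 high, standing about 135 mm to the right (-y) of the towel's centre, to be left alone. Origin under its centre.
- can_a: drinks can, 66 diameter, 115 high, at the left, to be left alone. Origin under its centre.
- can_b: second drinks can, same size, at the left, to be left alone. Origin under its centre.
- mango: green mango standing on its flat end, 90 diameter, 76 high, at the left near the robot, to be left alone. Origin under its centre.
Not all that is in view belongs to the job. Leave any red look-alike of the lid alone. What is shaped like the pot but yellow is not meant.

How it is judged:
By the outcome, as a careful person would: the job done as asked, in the order asked, and still so for the second after the job is handed in, with the robot touching nothing.
It also fails if it takes over 70 s, if anything falls off the work surface, if the arm or the gripper's body presses on something with over 40 N, if the wrist force passes 120 N, or if a joint passes its speed limit or range.

### The arm

A 6-joint arm with a two-finger parallel gripper is mounted at the origin on the work surface. World frame = base frame: x ahead of the robot, y to its left, z up, the work surface at z = 0. Lengths are in mm, angles in rad, forces in N, time in s.
With the tool pointing down it reaches from about 400 to 925 mm from the base axis. Payload 12.5 kg.
Tool frame: the origin (TCP) lies between the finger pads; the fingertips stand 11 mm ahead of it and the grasp point (between the pads) lies 8 mm behind it (env.tip_extent is the distance from the TCP to the fingertips, in mm); x points along the fingers, z is the direction in which the jaws open and shut, and the axes are right-handed (so a half turn about x gives the same grasp; the last joint's range is limited). The gripper opens to 95 mm and grips with 3 to 60 N. Pads are 20 mm wide; open, the fingers measure 119 mm over their backs; the gripper's body (75 mm by 180 mm) begins 59 mm behind the grasp point.
Start: joints at [1.015, 0.491, 1.559, -0, 1.092, -0.106], TCP at [271.727, 562.859, 225.661] pointing down, gripper open.
Joint ranges: [-3.1, 3.1], [-0.84, 2.19], [0.05, 2.79], [-1.13, 4.28], [0.06, 2.93], [-2.69, 2.69]. Speed limits (rad/s): [2.22, 2.22, 2.79, 3.14, 3.14, 3.14].

### API

Orientations are given as [roll, pitch, yaw] about the fixed x, y, z axes, in that order (R = Rz(yaw) Ry(pitch) Rx(roll)).
In Python, from cell import status, imaging, env gives the robot as it stands. The module is installed in compiled form; this text tells all that it offers.
- The arm moves only by the tool apply_moves, never from a script. Its argument "increments" is a list of rows, each a list of 5 numbers: the closure, from 0 (fully open) to 1 (shut), then the shift along the tool's x, y, z in mm, then the turn about the tool's x in degrees. A call has 1 to 10 rows; each row shifts and turns the commanded pose from where the row before left it, along the tool's axes as they then stand; what a row does not reach is not made up. A row lasts 1/10 s, in which the tool goes at most 50 mm and 8.59 degrees, less where a joint would pass 70% of its speed; a pose out of reach is approached as far as the arm can. A call with a gripper value outside its range is refused whole. The fingers move at their own pace and stop on an object; the grip force is fixed at half the most. Time passes only in rows, so rows that do not move let the fingers close. It gives the time, the measured TCP pose, the force and the opening at its end, in the units of the state.
- status.state(): the state, without advancing time (a new reading comes with each control period).
- imaging.read_camera(name): name is "scene" or "top"; returns a dict with "pixels" (400x640x3 uint8, red, green, blue), "fovy" (degrees; the focal length in pixels is half the picture's height over the tangent of half this angle, whatever the lens; pixels are square), "cx", "cy" (the principal point, pixels), "R" (3x3) and "t" (3): a world point X has camera coordinates R X + t. Camera axes: x right, y down, z forward; pixel columns grow to the right and rows downward; lengths in mm; the calibration is good to about 2 mm. A picture is of the moment at which its call begins. There is no depth.
- env.job_done(): hands the job in, once; it reports no verdict.
The state is a dict: "t": time; "joints": joint angles; "qvel": joint speeds; "tau": joint torques, N m; "eef_pos": TCP position; "tcp_rot": TCP orientation; "ft_force": force on the tool from outside, world axes, zero at the start; "moment": the same for the moment, N m; "opening": opening from 0.0 (shut) to 1.0 (fully open).
Only numpy, scipy, OpenCV 4.12 (cv2) and the standard library are available. Lean on these libraries where they do the work, as an engineer would, in place of code of your own. Each camera call takes 0.05 s, during which the arm holds its last target. There are 200 camera calls.

## Working session

There is one attempt and no reset: what is moved stays moved. The work goes in short steps, Python scripts to look and compute and a tool call to move; the robot and the scene stay as the last step left them, time stands still between calls to the robot, and variables do not carry over. Pictures are saved under pics/ and viewed, about 8 in all and at most 12, crops included, and the job is handed in when it is done.

Besides the shell and the picture viewer there is one more tool, called after "Request:" as name(argument=value, ...) on one line, values as JSON. apply_moves: Moves the arm, as the interface text tells. Its arguments: {"type":"object","properties":{"increments":{"type":"array"}},"required":["increments"]}

```bash
mkdir -p pics; ls
cat > h.py <<'E'
import numpy as np, cv2
from cell import status, imaging, env
def snap(name,fn):
    d=imaging.read_camera(name); cv2.imwrite(f'pics/{fn}.png',d['pixels'][:,:,::-1])
    np.savez(f'pics/{fn}.npz',**{k:np.array(v) for k,v in d.items()}); return d
def load(fn): return dict(np.load(f'pics/{fn}.npz'))
def K(d):
    f=d['pixels'].shape[0]/2/np.tan(np.radians(d['fovy'])/2); return np.array([[f,0,d['cx']],[0,f,d['cy']],[0,0,1]],float)
def proj(d,X):
    p=(np.atleast_2d(X)@np.array(d['R']).T+d['t'])@K(d).T; return p[:,:2]/p[:,2:]
def atz(d,uv,z):
    R=np.array(d['R']);c=-R.T@d['t'];r=R.T@np.linalg.solve(K(d),[uv[0],uv[1],1]);return c+r*(z-c[2])/r[2]
def tri(d1,u1,d2,u2):
    P=[K(d)@np.c_[d['R'],d['t']] for d in(d1,d2)]
    X=cv2.triangulatePoints(P[0],P[1],np.array(u1,float),np.array(u2,float))[:,0];return X[:3]/X[3]
E
python3 - <<'E'
from h import *
for n in('scene','top'):
    d=snap(n,n+'0');print(n,d['fovy'],d['cx'],d['cy'],np.round(-np.array(d['R']).T@d['t']),np.round(d['R'],3).tolist())
s=status.state();print(s)
E
```

```text
pics
scene 55.674758279948584 313.09114539045254 199.40747517111402 [ 685. -812. 1019.] [[0.977, 0.215, -0.002], [0.158, -0.726, -0.669], [-0.145, 0.653, -0.743]]
top 54.40505658408432 316.9411395203627 198.11436549559681 [ 382.  -45. 1405.] [[-0.02, -0.999, -0.031], [-0.994, 0.023, -0.111], [0.112, 0.028, -0.993]]
{'t': 0.1, 'joints': array([ 1.01541448e+00,  4.91511886e-01,  1.55940067e+00, -5.27334659e-06,
        1.09171959e+00, -1.05655318e-01]), 'qvel': array([-0.0005299 , -0.00104746, -0.00172183,  0.00107276, -0.000405  ,
       -0.00022145]), 'tau': array([ 2.10965103e-03, -6.13625908e+01, -2.58600730e+01,  6.93400344e-02,
        4.71233076e-02, -9.46708337e-05]), 'eef_pos': array([271.59749627, 562.66464563, 225.10816247]), 'tcp_rot': array([ 3.04043672,  1.56975682, -2.12167635]), 'ft_force': array([-0.90304589, -0.05675638,  0.0098653 ]), 'moment': array([ 0.03542416,  0.03554734, -0.04199322]), 'opening': 0.9972992573294973}
```

View pics/scene0.png

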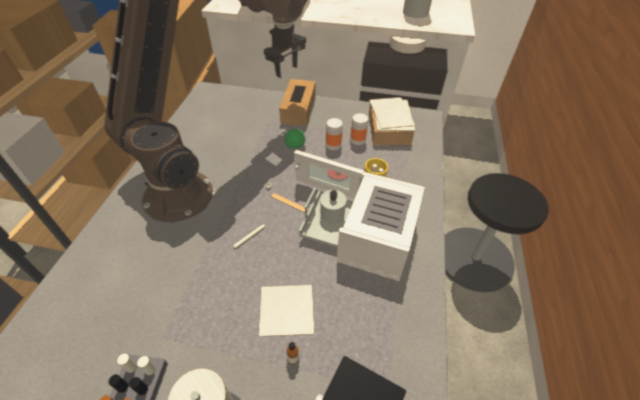

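View pics/top0.png

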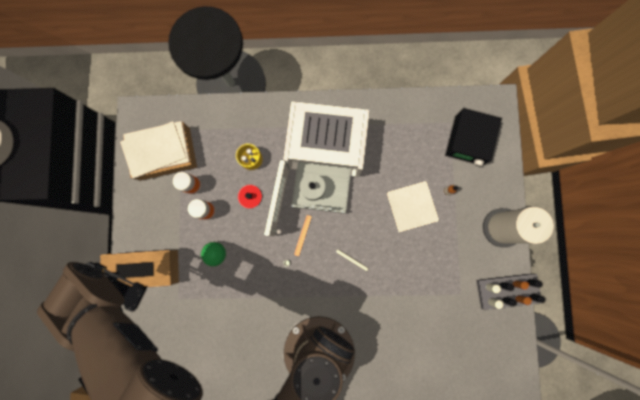

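The scene view shows the pot and lid at about (333,200), the cabinet at (383,225), the towel at (287,310) and the ink at (292,352). In the top view the lid is at (315,186), the towel at (413,206), the door runs from (284,165) to (272,232), and the ink is at (452,189).

Possible confusions:
- Lid: the grey lid with a black knob on the tray, top (315,186), or the red lid, top (250,197).
- Pot: the grey one under that lid, or the yellow one, top (248,156).
- White lidded pot: top (535,225), far right.

I choose the grey lid on the tray and check it in a close crop.

Run:
```python
from h import *
a=load('top0')['pixels'][:,:,::-1][95:245,235:385]; b=load('scene0')['pixels'][:,:,::-1][140:290,285:435]
im=np.hstack([cv2.resize(x,(400,400),interpolation=cv2.INTER_CUBIC) for x in(a,b)]);c=load('scene0')['pixels'][:,:,::-1][275:375,245:345];e=load('top0')['pixels'][:,:,::-1][165:245,380:460]
im=np.vstack([im,cv2.resize(np.hstack([cv2.resize(c,(200,200)),cv2.resize(e,(200,200)),np.zeros((200,400,3),np.uint8)]),(800,200))])
cv2.imwrite('pics/c1.png',im)
```

```text
(no output)
```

View pics/c1.png

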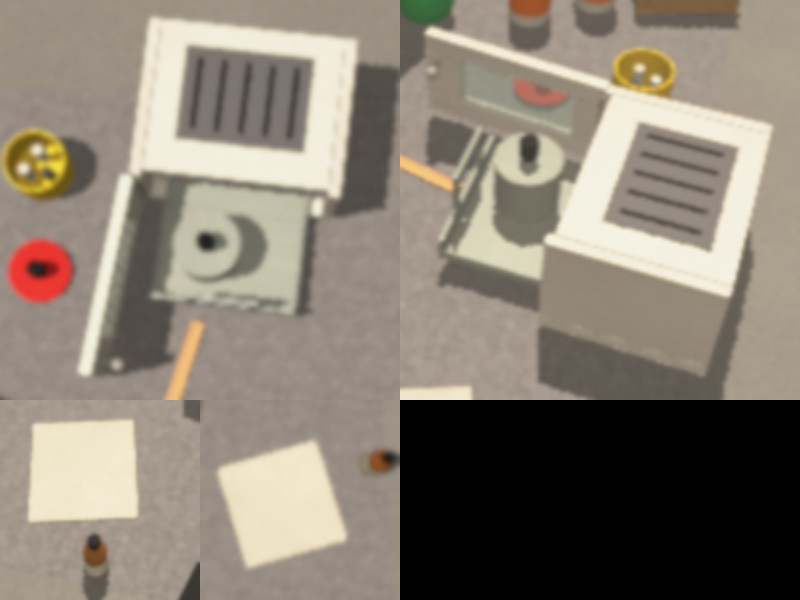

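Run:
```python
from h import *
T=load('top0');S=load('scene0')
tc=lambda p:(235+p[0]/2.667-.3,95+p[1]/2.667-.3); sc=lambda p:(285+(p[0]-400)/2.667-.3,140+p[1]/2.667-.3)
def both(n,p,q,z): 
    p=tc(p);q=sc(q);print(n,'tri',tri(T,p,S,q).round(),'top@z',atz(T,p,z).round(),'scene@z',atz(S,q,z).round())
both('knob top',(207,241),(529,143),136)
both('cab BL',(150,18),(771,127),160);both('cab BR',(357,40),(728,290),160);both('cab FR',(340,197),(547,238),160);both('cab FL',(133,172),(610,92),160)
both('door free',(86,375),(428,30),155); both('door hinge',(125,177),(612,92),155)
both('pull/handle end FR tray',(296,312),(440,252),58);
t=[(387.2,193),(427.2,181),(438.4,221),(399.2,231.8)];s=[(259,335.5),(261.5,287),(312,285),(314,333)]
A=np.array([atz(T,p,4) for p in t]);B=np.array([atz(S,p,4) for p in s]);print(A.round(),A.mean(0),B.round(),B.mean(0))
for n,t_,s_ in(('ink',(452,188),(292,346)),('red',(250,196),(337,173)),('mango',(213,254),(294,139)),('canA',(186,182),(359,119)),('canB',(201,208),(334,124))):print(n,tri(T,t_,S,s_).round())
# sub-pix lid disc etc
```

```text
knob top tri [569.   5. 135.] top@z [569.   5. 136.] scene@z [569.   4. 136.]
cab BL tri [847.  70. 158.] top@z [848.  70. 160.] scene@z [846.  67. 160.]
cab BR tri [ 807. -185.  170.] top@z [ 811. -186.  160.] scene@z [ 808. -178.  160.]
cab FR tri [ 615. -157.  168.] top@z [ 615. -159.  160.] scene@z [ 616. -151.  160.]
cab FL tri [654.  94. 153.] top@z [653.  93. 160.] scene@z [653.  86. 160.]
door free tri [407. 153. 157.] top@z [407. 153. 155.] scene@z [407. 156. 155.]
door hinge tri [653. 106. 140.] top@z [648. 104. 155.] scene@z [655.  92. 155.]
pull/handle end FR tray tri [ 485. -107.   40.] top@z [ 484. -106.   58.] scene@z [ 487. -120.   58.]
[[ 553. -260.    4.]
 [ 593. -405.    4.]
 [ 448. -437.    4.]
 [ 412. -297.    4.]] [ 501.36324401 -349.78118575    4.        ] [[ 450. -438.    4.]
 [ 411. -296.    4.]
 [ 557. -257.    4.]
 [ 594. -400.    4.]] [ 503.20779067 -347.89269607    4.        ]
ink [ 555. -471.   72.]
red [550. 238.   2.]
mango [346. 363.  34.]
canA [593. 432. 121.]
canB [503. 380. 121.]
```

Everything agrees with the given sizes. The knob top triangulates to (569,5,135) against an expected z of 136. The towel centre is about (502,-349), the cabinet top is at z≈160 with yaw about -0.14, and the ink is about 135 from the towel centre. Next I work out the tool axes.

```bash
cat >> h.py <<'E'
from scipy.spatial.transform import Rotation as Ro
def plan(P,jaw=None):
    s=status.state();R=Ro.from_euler('xyz',s['tcp_rot']).as_matrix()
    print('t %.2f'%s['t'],'pos',s['eef_pos'].round(1),'q',s['joints'].round(2),'F',s['ft_force'].round(1),'open %.3f'%s['opening'])
    print('axes x',R[:,0].round(3),'y',R[:,1].round(3),'z',R[:,2].round(3))
    if jaw is not None:
        cur=np.arctan2(R[1,2],R[0,2]); a=(cur-jaw+np.pi/2)%np.pi-np.pi/2 # tool x down: + turn lowers yaw
        print('turn deg',np.degrees(a)); R=R@Ro.from_euler('x',a).as_matrix(); print('after turn y',R[:,1].round(3),'z',R[:,2].round(3))
    print('shift tool',(R.T@(np.array(P,float)-s['eef_pos'])).round(1))
E
python3 -c "
from h import *
plan([569,5,225],np.pi/2-.14)"
```

```text
t 0.10 pos [271.6 562.7 225.1] q [ 1.02  0.49  1.56 -0.    1.09 -0.11] F [-0.9 -0.1  0. ] open 0.997
axes x [-0.001 -0.001 -1.   ] y [-0.901  0.435  0.   ] z [ 0.435  0.901 -0.001]
turn deg -17.74588031842932
after turn y [-0.99  0.14  0.  ] z [ 0.14   0.99  -0.001]
shift tool [ 4.000e-01 -3.723e+02 -5.107e+02]
```

Request:
apply_moves(increments=[[0,0,0,0,-6],[0,0,0,0,-6],[0,0,0,0,-5.75],[0,0,-20,-27,0],[0,0,-25,-35,0],[0,0,-25,-35,0],[0,0,-25,-35,0],[0,0,-25,-35,0],[0,0,-25,-35,0],[0,0,-25,-35,0]])

```text
t: 1.1
eef_pos: [407.4, 302.8, 225.5]
tcp_rot: [1.889, 1.571, -2.963]
ft_force: [1.0, 0.5, -0.3]
opening: 1.001
```

Request:
apply_moves(increments=[[0.2,0,-25,-35,0],[0.2,0,-25,-35,0],[0.3,0,-25,-35,0],[0.3,0,-25,-35,0],[0.3,0,-25,-35,0],[0.3,0,-25,-35,0],[0.3,0,-20,-25,0],[0.3,0,-17,-22,0],[0.3,0,0,0,0],[0.3,0,0,0,0]])

```text
t: 2.1
eef_pos: [556.0, 23.7, 225.2]
tcp_rot: [1.435, 1.57, 2.864]
ft_force: [-0.2, 0.5, 0.1]
opening: 0.698
```

```bash
python3 -c "
from h import *
plan([569,5,120],np.pi/2-.14)
snap('top','top1');snap('scene','scene1')
a=load('top1')['pixels'][95:245,235:385];b=load('scene1')['pixels'][140:290,285:435]
cv2.imwrite('pics/c2.png',np.hstack([cv2.resize(x,(400,400),interpolation=2) for x in(a,b)])[:,:,::-1])"
```

```text
t 2.10 pos [556.   23.7 225.2] q [-0.08  0.39  1.73  0.    1.02 -1.51] F [-0.2  0.5  0.1] open 0.698
axes x [-0.001  0.    -1.   ] y [-0.99   0.141  0.001] z [0.141 0.99  0.   ]
turn deg -0.06439669256347869
after turn y [-0.99   0.14   0.001] z [0.14 0.99 0.  ]
shift tool [105.2 -15.5 -16.7]
```

View pics/c2.png

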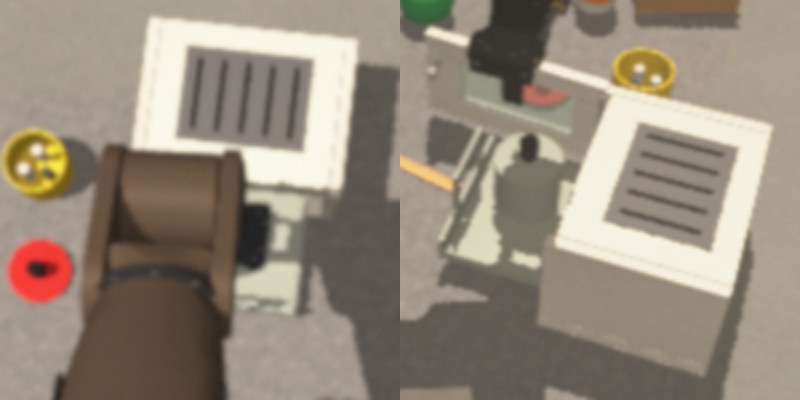

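The knob is clear at crop (529,147), with the gripper above it and slightly short of it. Now centre and descend, fingers open about 66 mm around the 24 mm knob.

Request:
apply_moves(increments=[[0.3,0,-8,-9,0],[0.3,0,-7.5,-7.7,0],[0.3,20,0,0,0],[0.3,25,0,0,0],[0.3,20,0,0,0],[0.3,0,0,0,0],[0.3,0,0,0,0]])

```text
t: 2.9
eef_pos: [569.8, 4.9, 161.0]
tcp_rot: [0.788, 1.571, 2.219]
ft_force: [0.4, -0.1, 0.6]
opening: 0.698
```

```bash
python3 -c "
from h import *
plan([569,5,120],np.pi/2-.14)
snap('scene','scene2');b=load('scene2')['pixels'][150:240,285:375]
cv2.imwrite('pics/c3.png',cv2.resize(b,(500,500),interpolation=2)[:,:,::-1])"
```

```text
t 2.90 pos [569.8   4.9 161. ] q [-0.11  0.49  1.77  0.    0.89 -1.54] F [ 0.4 -0.1  0.6] open 0.698
axes x [-0.  0. -1.] y [-0.99  0.14  0.  ] z [0.14 0.99 0.  ]
turn deg 0.0010237221282099885
after turn y [-0.99  0.14  0.  ] z [0.14 0.99 0.  ]
shift tool [41.   0.8 -0. ]
```

View pics/c3.png

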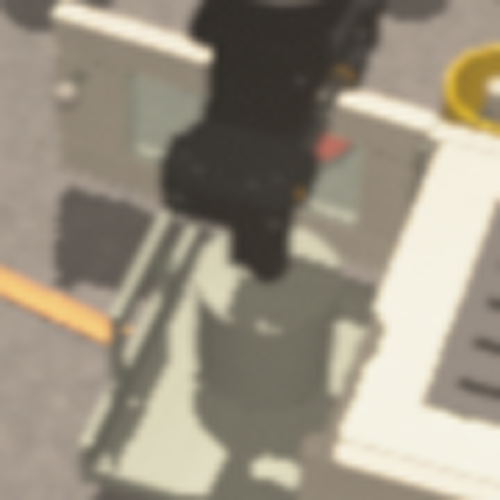

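The near finger stands in line over the knob, at crop (262,270). Descend and close.

Request:
apply_moves(increments=[[0.3,15,0,0,0],[0.3,15,0,0,0],[0.3,11,0,0,0],[0.3,0,0,0,0],[0.5,0,0,0,0],[0.7,0,0,0,0],[1,0,0,0,0],[1,0,0,0,0],[1,0,0,0,0],[1,0,0,0,0]])

```text
t: 3.95
eef_pos: [569.4, 5.3, 119.8]
tcp_rot: [-0.913, 1.57, 0.518]
ft_force: [0.7, 1.1, 2.1]
opening: 0.252
```

Request:
apply_moves(increments=[[1,0,0,0,0],[1,-5,0,0,0],[1,-10,0,0,0],[1,-20,0,0,0],[1,-25,0,0,0],[1,-25,0,0,0],[1,-20,0,0,0],[1,-10,0,0,0],[1,0,0,0,0],[1,0,0,0,0]])

```text
t: 4.95
eef_pos: [569.0, 5.2, 234.1]
tcp_rot: [1.619, 1.57, 3.05]
ft_force: [0.3, 0.5, -1.4]
opening: 0.244
```

```bash
python3 -c "
from h import *
plan([502,-340,235])
snap('scene','scene3');b=load('scene3')['pixels'][110:260,270:420]
cv2.imwrite('pics/c4.png',cv2.resize(b,(500,500),interpolation=2)[:,:,::-1])"
```

```text
t 4.95 pos [569.    5.2 234.1] q [-0.11  0.4   1.69 -0.    1.05 -1.54] F [ 0.3  0.5 -1.4] open 0.244
axes x [-0.001  0.    -1.   ] y [-0.99   0.14   0.001] z [ 0.14  0.99 -0.  ]
shift tool [  -0.9   18.2 -351.1]
```

View pics/c4.png

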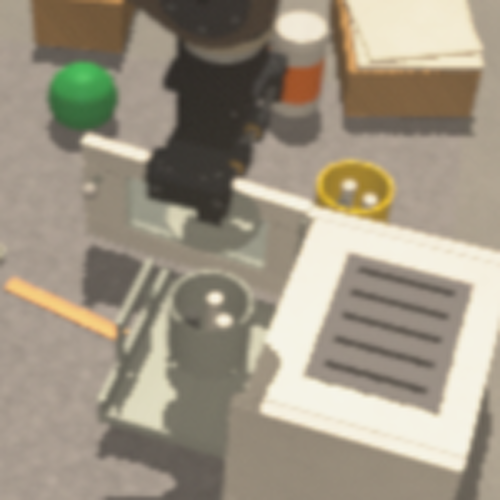

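The lid is held at crop (215,220) and the pot is open with its instruments at (210,300). The opening of 0.244 is about 23 mm, which is the knob, and the load is -1.4 N. Carry it to the towel, biased 9 mm away from the ink.

Request:
apply_moves(increments=[[1,0,0,-15,0],[1,0,1,-30,0],[1,0,2,-38,0],[1,0,2,-40,0],[1,0,3,-40,0],[1,0,3,-40,0],[1,0,3,-40,0],[1,0,2,-40,0],[1,0,2,-35,0],[1,0,0,-20,0]])

```text
t: 6.0
eef_pos: [502.9, -330.0, 233.7]
tcp_rot: [1.23, 1.569, 2.659]
ft_force: [-0.3, 0.2, -1.4]
opening: 0.244
```

Request:
apply_moves(increments=[[1,0,0,-10,0],[1,0,0,-3,0],[1,0,0,0,0],[1,20,0,0,0],[1,30,0,0,0],[1,30,0,0,0],[1,30,0,0,0],[1,25,0,0,0],[1,15,0,0,0],[1,0,0,0,0]])

```text
t: 7.0
eef_pos: [502.3, -338.0, 82.8]
tcp_rot: [0.953, 1.567, 2.385]
ft_force: [-0.3, 0.6, -1.4]
opening: 0.244
```

```bash
python3 -c "
from h import *
plan([502,-340,31])"
```

```text
t 7.00 pos [ 502.3 -338.    82.8] q [-0.7   0.63  1.74  0.    0.77 -2.13] F [-0.3  0.6 -1.4] open 0.244
axes x [-0.003  0.003 -1.   ] y [-0.99   0.138  0.003] z [0.138 0.99  0.002]
shift tool [51.8 -0.2 -2.2]
```

Request:
apply_moves(increments=[[1,12,0,-2,0],[1,12,0,0,0],[1,10,0,0,0],[1,7,0,0,0],[1,4,0,0,0],[1,2,0,0,0],[1,2,0,0,0],[1,1,0,0,0],[1,0,0,0,0],[1,0,0,0,0]])

```text
t: 8.0
eef_pos: [502.3, -341.9, 34.8]
tcp_rot: [-1.887, 1.57, -0.456]
ft_force: [-1.1, -0.9, -1.0]
opening: 0.246
```

Request:
apply_moves(increments=[[1,1,0,0,0],[1,1,0,0,0],[1,0,0,0,0]])

```text
t: 8.3
eef_pos: [502.2, -341.8, 32.5]
tcp_rot: [0.618, 1.571, 2.049]
ft_force: [-0.1, 0.3, -1.0]
opening: 0.245
```

Request:
apply_moves(increments=[[1,0.7,0,0,0],[1,0.7,0,0,0],[1,0.4,0,0,0],[1,0,0,0,0]])

```text
t: 8.7
eef_pos: [502.2, -341.8, 30.7]
tcp_rot: [0.32, 1.571, 1.751]
ft_force: [0.3, 0.3, -0.9]
opening: 0.246
```

Request:
apply_moves(increments=[[1,0.4,0,0,0],[1,0.4,0,0,0],[1,0,0,0,0]])

```text
t: 9.0
eef_pos: [502.2, -341.8, 29.9]
tcp_rot: [0.594, 1.571, 2.025]
ft_force: [0.2, -0.2, -1.3]
opening: 0.245
```

Request:
apply_moves(increments=[[1,0.4,0,0,0],[1,0.4,0,0,0],[1,0,0,0,0]])

```text
t: 9.3
eef_pos: [502.3, -341.9, 29.8]
tcp_rot: [-1.957, 1.57, -0.526]
ft_force: [-2.2, 1.3, 5.0]
opening: 0.243
```

Request:
apply_moves(increments=[[1,0.4,0,0,0],[1,0.4,0,0,0],[1,0,0,0,0]])

```text
t: 9.6
eef_pos: [502.3, -341.9, 29.8]
tcp_rot: [-2.088, 1.57, -0.657]
ft_force: [-4.5, 3.6, 14.8]
opening: 0.242
```

The lid is in contact at z=29.8, as predicted. Ease off the load, then open.

Request:
apply_moves(increments=[[1,-0.9,0,0,0],[1,0,0,0,0],[0.7,0,0,0,0],[0.6,0,0,0,0],[0.5,0,0,0,0],[0.5,0,0,0,0],[0.5,0,0,0,0],[0.5,-10,0,0,0],[0.5,-25,0,0,0],[0.5,-40,0,0,0]])

```text
t: 10.6
eef_pos: [501.5, -341.3, 104.0]
tcp_rot: [0.974, 1.567, 2.404]
ft_force: [0.6, 0.2, 0.8]
opening: 0.499
```

Request:
apply_moves(increments=[[0.5,-45,0,0,0],[0.5,-45,0,0,0],[0.6,-30,0,0,0],[0.8,0,20,0,0],[1,0,35,0,0],[1,0,40,10,0],[1,0,10,30,0],[1,0,0,0,0]])

```text
t: 11.4
eef_pos: [402.4, -285.3, 225.4]
tcp_rot: [-0.212, 1.57, 1.218]
ft_force: [0.1, 0.2, -0.2]
opening: 0.053
```

```bash
python3 -c "
from h import *
plan([450,-5,225])
snap('scene','scene4');snap('top','top4')
S=load('scene4')['pixels'];T=load('top4')['pixels']
r=lambda x:cv2.resize(x,(400,400),interpolation=2)
cv2.imwrite('pics/c5.png',np.hstack([r(S[275:375,235:335]),r(T[115:235,255:375])])[:,:,::-1])"
```

```text
t 11.40 pos [ 402.4 -285.3  225.4] q [-0.75  0.3   1.87  0.    0.96 -2.18] F [ 0.1  0.2 -0.2] open 0.053
axes x [ 0.  0. -1.] y [-0.99  0.14 -0.  ] z [0.14 0.99 0.  ]
shift tool [  0.5  -8.  284.2]
```

View pics/c5.png

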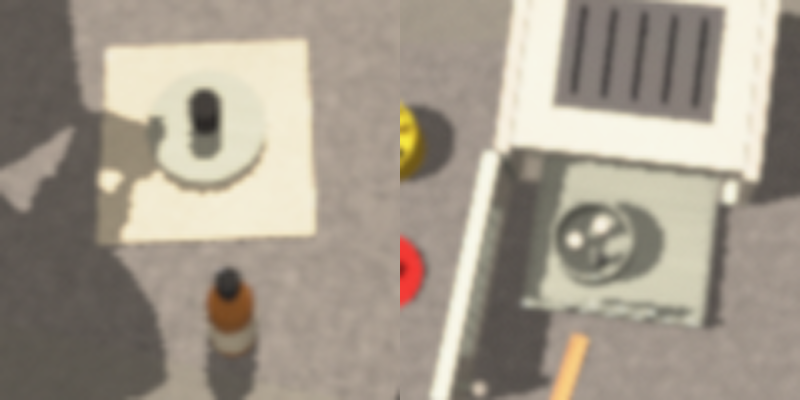

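The lid sits knob up and wholly on the towel, at crop (208,130), with the ink untouched at (230,310). The pot stands open on the tray at crop (592,240), with the tray front at (525,300)–(710,325). That agrees with the cabinet estimate: origin about (630,-31), yaw -0.14, handle about (498,-12), door about 1.65 rad. Next I go in front of the handle with the gripper shut.

Request:
apply_moves(increments=[[1,0,-2,25,0],[1,0,-3,40,0],[1,0,-3,40,0],[1,0,-3,40,0],[1,0,-3,40,0],[1,0,-3,40,0],[1,0,-3,35,0],[1,0,-2,24,0],[1,0,0,0,0],[1,0,0,0,0]])

```text
t: 12.5
eef_pos: [466.0, -9.5, 224.3]
tcp_rot: [-2.034, 1.571, -0.601]
ft_force: [0.2, -0.8, -0.4]
opening: 0.005
```

Run:
```python
from h import *
from scipy.optimize import least_squares
T=load('top0');S=load('scene0')
tc=lambda p:(235+p[0]/2.667-.3,95+p[1]/2.667-.3); sc=lambda p:(285+(p[0]-400)/2.667-.3,140+p[1]/2.667-.3)
obs=[(T,tc((150,18)),(200,130,160)),(T,tc((357,40)),(200,-130,160)),(S,sc((771,127)),(200,130,160)),(S,sc((728,290)),(200,-130,160)),(T,tc((340,197)),(4,-130,160)),(S,sc((547,238)),(4,-130,160)),(T,tc((133,172)),(4,130,160)),(S,sc((610,92)),(4,130,160))]
W=lambda p,q:np.array([p[0]+np.cos(p[2])*q[0]-np.sin(p[2])*q[1],p[1]+np.sin(p[2])*q[0]+np.cos(p[2])*q[1],q[2]])
r=least_squares(lambda p:np.concatenate([proj(d,W(p,q))[0]-u for d,u,q in obs]),[630,-31,-.14],loss='soft_l1');p=r.x
print(p.round(3),r.fun.round(1))
iv=lambda X:[np.cos(p[2])*(X[0]-p[0])+np.sin(p[2])*(X[1]-p[1]),-np.sin(p[2])*(X[0]-p[0])+np.cos(p[2])*(X[1]-p[1])]
D=load('top4');f=lambda p:(255+(p[0]-400)/3.333,115+p[1]/3.333)
for u in((525,300),(710,325)):print('tray front corner cab',np.round(iv(atz(D,f(u),58)),1))
print('pot rim cab',np.round(iv(atz(D,f((596,243)),100)),1))
h=W(p,(0,130,155));print('hinge',h.round(1))
for u in((86,375),):
    X=atz(T,tc(u),155);print('door free',X.round(1),np.hypot(*(X-h)[:2]),iv(X))
plan(W(p,(-168,0,114)),np.pi/2+p[2])
```

```text
[ 6.30117e+02 -2.97540e+01 -1.42000e-01] [-0.3  0.3  0.3  0.5  0.3 -0.7  0.4  2.8  0.1 -0.1 -0.5  2.2 -1.6  0.2
  0.4 -2.6]
tray front corner cab [-132.4   90.4]
tray front corner cab [-135.4 -104.3]
pot rim cab [-69.6  21.7]
hinge [648.5  98.9 155. ]
door free [406.7 153.2 155. ] 247.8766492697731 [np.float64(-247.11495012582958), np.float64(149.4173808099558)]
t 12.50 pos [466.   -9.5 224.3] q [-0.16  0.27  1.93 -0.    0.94 -1.59] F [ 0.2 -0.8 -0.4] open 0.005
axes x [ 0. -0. -1.] y [-0.99   0.138 -0.   ] z [ 0.138  0.99  -0.   ]
turn deg 0.20729142409331688
after turn y [-0.99   0.142 -0.   ] z [ 0.142  0.99  -0.   ]
shift tool [110.3   2.7   3.2]
```

Request:
apply_moves(increments=[[1,20,2,3,0.2],[1,35,0,0,0],[1,30,0,0,0],[1,20,0,0,0],[1,5,0,0,0],[1,0,-8,0,0],[1,0,-8,0,0],[1,0,-6,0,0],[1,0,-6,0,0],[1,0,0,0,0]])

```text
t: 13.5
eef_pos: [492.6, -10.4, 114.8]
tcp_rot: [-1.511, 1.569, -0.084]
ft_force: [0.1, -0.5, -0.1]
opening: 0.003
```

Request:
apply_moves(increments=[[1,0,-6,0,0],[1,0,-7,0,0],[1,0,-8,0,0],[1,0,-8,0,0],[1,0,-8,0,0],[1,0,-8,0,0]])

```text
t: 14.1
eef_pos: [536.7, -16.7, 114.3]
tcp_rot: [0.237, 1.571, 1.665]
ft_force: [-3.0, 1.0, 2.2]
opening: 0.003
```

Run:
```python
from h import *
p=[630.1,-29.8,-.142];c,s=np.cos(p[2]),np.sin(p[2])
plan([630.1-8*c,-29.8-8*s,114],np.pi/2+p[2])
```

```text
t 14.10 pos [536.7 -16.7 114.3] q [-0.15  0.51  1.89  0.    0.74 -1.58] F [-3.   1.   2.2] open 0.003
axes x [-0.  0. -1.] y [-0.99   0.143  0.   ] z [0.143 0.99  0.   ]
turn deg -0.08241670353512683
after turn y [-0.99   0.142  0.   ] z [0.142 0.99  0.   ]
shift tool [  0.3 -86.3   0.2]
```

The force of about 3 N matches the tray's friction, so the handle is being pushed. Another 86 mm or so should bring the tray home; I slow down near the end.

Request:
apply_moves(increments=[[1,0,-8,0,0],[1,0,-8,0,0],[1,0,-8,0,0],[1,0,-8,0,0],[1,0,-8,0,0],[1,0,-8,0,0],[1,0,-7,0,0],[1,0,-6,0,0],[1,0,-4,0,0],[1,0,-3,0,0]])

```text
t: 15.1
eef_pos: [603.5, -26.4, 114.2]
tcp_rot: [1.123, 1.571, 2.551]
ft_force: [-2.5, 0.6, -0.3]
opening: 0.005
```

Request:
apply_moves(increments=[[1,0,-3,0,0],[1,0,-3,0,0],[1,0,-2,0,0],[1,0,-2,0,0],[1,0,-2,0,0],[1,0,0,0,0]])

```text
t: 15.7
eef_pos: [615.5, -28.2, 114.3]
tcp_rot: [-1.654, 1.57, -0.226]
ft_force: [-0.3, 0.5, -0.5]
opening: 0.008
```

Request:
apply_moves(increments=[[1,0,-2,0,0],[1,0,-2,0,0],[1,0,-1,0,0],[1,0,0,0,0]])

```text
t: 16.1
eef_pos: [620.4, -28.9, 114.4]
tcp_rot: [-1.546, 1.57, -0.118]
ft_force: [-0.2, -0.3, 0.9]
opening: 0.003
```

Request:
apply_moves(increments=[[1,0,-1,0,0],[1,0,-1,0,0],[1,0,0,0,0]])

```text
t: 16.4
eef_pos: [622.2, -29.2, 114.4]
tcp_rot: [-1.52, 1.57, -0.093]
ft_force: [-0.8, -0.9, -0.1]
opening: 0.006
```

Request:
apply_moves(increments=[[1,0,-1,0,0],[1,0,-1,0,0],[1,0,0,0,0]])

```text
t: 16.7
eef_pos: [622.8, -29.2, 114.4]
tcp_rot: [1.586, 1.568, 3.013]
ft_force: [-8.7, -0.2, 5.3]
opening: 0.005
```

Request:
apply_moves(increments=[[1,0,-1,0,0],[1,0,-1,0,0],[1,0,0,0,0]])

```text
t: 17.0
eef_pos: [623.0, -29.3, 114.4]
tcp_rot: [1.593, 1.563, 3.02]
ft_force: [-18.8, 1.0, 11.7]
opening: 0.004
```

A hard stop at cabinet x≈-7.3 with a force rise to 19 N matches the home position (-8 expected). Back off, rise, and cross over the door to its outer side.

Request:
apply_moves(increments=[[1,0,4,0,0],[1,0,12,0,0],[1,0,15,0,0],[1,-20,0,0,0],[1,-40,0,0,0],[1,-35,0,0,0],[1,-15,0,0,0],[1,0,0,0,0]])

```text
t: 17.8
eef_pos: [596.5, -25.3, 226.8]
tcp_rot: [-1.547, 1.565, -0.12]
ft_force: [-0.2, 0.3, 0.8]
opening: 0.005
```

Run:
```python
from h import *
plan([475,192,224])
snap('top','top5');snap('scene','scene5')
S=load('scene5')['pixels'];T=load('top5')['pixels']
r=lambda x:cv2.resize(x,(400,400),interpolation=2)
cv2.imwrite('pics/c6.png',np.hstack([r(S[140:260,280:400]),r(T[115:265,235:385])])[:,:,::-1])
```

```text
t 17.80 pos [596.5 -25.3 226.8] q [-0.15  0.45  1.63  0.    1.06 -1.58] F [-0.2  0.3  0.8] open 0.005
axes x [ 0.005 -0.001 -1.   ] y [-0.99   0.143 -0.006] z [0.143 0.99  0.   ]
shift tool [  2.  151.3 197.7]
```

View pics/c6.png

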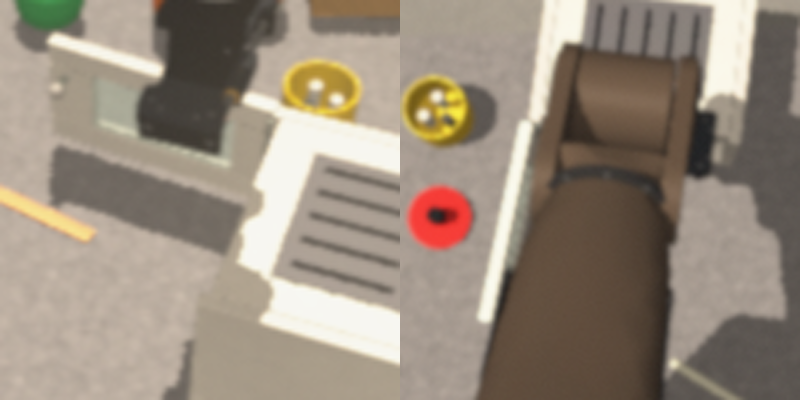

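The tray and its handle are no longer visible outside the cabinet, and the door still stands open, at crop right (505,220). Now to the door's outer side.

Request:
apply_moves(increments=[[1,0,15,20,0],[1,0,22,29,0],[1,0,25,33,0],[1,0,25,33,0],[1,0,25,33,0],[1,0,22,29,0],[1,0,15,19,0],[1,0,2,2,0],[1,0,0,0,0]])

```text
t: 18.8
eef_pos: [473.9, 192.5, 223.4]
tcp_rot: [2.013, 1.57, -2.842]
ft_force: [-0.4, -0.4, 0.0]
opening: 0.005
```

Run:
```python
from h import *
plan([475,192,141])
# waypoints: tool centre at radius 190 on the door, offset o from outer face
c,s=np.cos(-.142),np.sin(-.142);H=np.array([648.5,98.9])
ths=[1.65,1.5,1.3,1.1,.9,.7,.5,.3,.2,.12,.05,0]
prev=None
for th in ths:
    a=-np.pi/2-.142-th; d=np.array([np.cos(a),np.sin(a)]); n=np.array([d[1],-d[0]]) # outer normal
    if n@np.array([-c,-s])<0 and th<1.5:n=-n
    w=10*abs(np.cos(th))+12*abs(np.sin(th))
    X=H+190*d+(16+w)*n
    t=np.array([X@[-.99,.1415],X@[.1415,.99]])
    print(th,X.round(1),n.round(2),'tool y,z step',None if prev is None else (t-prev).round(1)); prev=t
```

```text
t 18.80 pos [473.9 192.5 223.4] q [ 0.26  0.33  1.83 -0.    0.97 -1.17] F [-0.4 -0.4  0. ] open 0.005
axes x [-0.001 -0.    -1.   ] y [-0.99   0.142  0.001] z [ 0.142  0.99  -0.001]
shift tool [82.4 -1.3 -0.3]
1.65 [469.4 168.6] [0.22 0.98] tool y,z step None
1.5 [461. 141.] [0.07 1.  ] tool y,z step [  4.4 -28.5]
1.3 [456.2 104.5] [-0.13  0.99] tool y,z step [ -0.4 -36.9]
1.1 [458.6  67.1] [-0.32  0.95] tool y,z step [ -7.7 -36.7]
0.9 [468.5  30.3] [-0.5   0.86] tool y,z step [-15. -35.]
0.7 [485.9  -4.2] [-0.67  0.75] tool y,z step [-22.1 -31.8]
0.5 [510.3 -35. ] [-0.8  0.6] tool y,z step [-28.5 -27. ]
0.3 [540.9 -60.4] [-0.9   0.43] tool y,z step [-33.9 -20.8]
0.2 [558.2 -70.6] [-0.94  0.34] tool y,z step [-18.6  -7.7]
0.12 [572.9 -77.5] [-0.97  0.26] tool y,z step [-15.5  -4.7]
0.05 [586.1 -82.5] [-0.98  0.19] tool y,z step [-13.9  -3.1]
0 [595.9 -85.5] [-0.99  0.14] tool y,z step [-10.1  -1.6]
```

Request:
apply_moves(increments=[[1,22,0,0,0],[1,35,0,0,0],[1,20,0,0,0],[1,5,0,0,0],[1,0,2,-8,0],[1,0,2,-10,0],[1,0,3,-11,0],[1,0,2,-12,0],[1,0,1,-12,0]])

```text
t: 19.7
eef_pos: [456.5, 140.2, 143.0]
tcp_rot: [-1.194, 1.57, 0.233]
ft_force: [1.0, 0.6, 0.9]
opening: 0.005
```

Request:
apply_moves(increments=[[1,0,0,-12,0],[1,0,0,-12,0],[1,0,0,-12,0],[1,0,-2,-12,0],[1,0,-3,-12,0],[1,0,-3,-12,0],[1,0,-4,-12,0],[1,0,-5,-12,0],[1,0,-6,-11,0]])

```text
t: 20.6
eef_pos: [464.4, 31.0, 142.3]
tcp_rot: [1.339, 1.571, 2.766]
ft_force: [-0.1, 0.8, -0.5]
opening: 0.003
```

Run:
```python
from h import *
plan([510,-35,141])
```

```text
t 20.60 pos [464.4  31.  142.3] q [-0.08  0.39  2.03  0.    0.72 -1.5 ] F [-0.1  0.8 -0.5] open 0.003
axes x [-0.  0. -1.] y [-0.99   0.143  0.   ] z [0.143 0.99  0.   ]
shift tool [  1.3 -54.6 -58.8]
```

Request:
apply_moves(increments=[[1,0,-9,-10,0],[1,0,-9,-10,0],[1,0,-9,-10,0],[1,0,-9,-10,0],[1,0,-9,-9,0],[1,0,-9,-9,0],[1,0,-10,-8,0],[1,0,-11,-7,0],[1,0,-11,-6,0],[1,0,0,0,0]])

```text
t: 21.6
eef_pos: [539.4, -59.3, 142.2]
tcp_rot: [-1.699, 1.57, -0.272]
ft_force: [-0.2, -0.2, 1.0]
opening: 0.008
```

Run:
```python
from h import *
plan([573,-77.5,141])
snap('scene','scene6')
S=load('scene6')['pixels']
cv2.imwrite('pics/c7.png',cv2.resize(S[140:290,265:415],(500,500),interpolation=2)[:,:,::-1])
```

```text
t 21.60 pos [539.4 -59.3 142.2] q [-0.23  0.48  1.85 -0.    0.81 -1.66] F [-0.2 -0.2  1. ] open 0.008
axes x [ 0.001 -0.    -1.   ] y [-0.99   0.144 -0.001] z [ 0.144  0.99  -0.   ]
shift tool [  1.3 -35.9 -13.2]
```

View pics/c7.png

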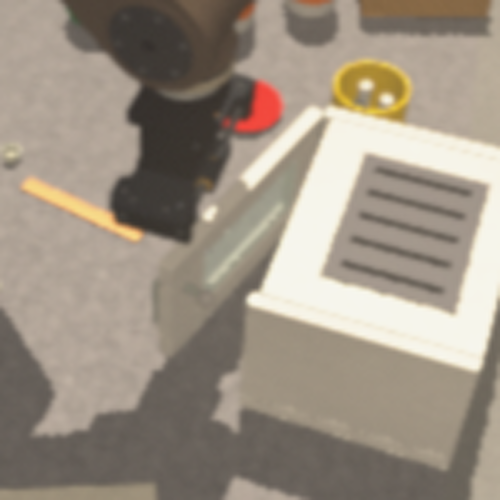

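The gripper is on the outer face and the door is about 0.3 rad open, with its free edge at crop (165,310). Push through the catch more slowly.

Request:
apply_moves(increments=[[1,0,-8,-4,0],[1,0,-8,-3,0],[1,0,-7,-3,0],[1,0,-7,-2,0],[1,0,-6,-1,0],[1,0,-5,-1,0],[1,0,-5,-1,0],[1,0,-4,-1,0],[1,0,-3,0,0],[1,0,-2,0,0]])

```text
t: 22.65
eef_pos: [590.6, -82.2, 142.3]
tcp_rot: [-1.565, 1.57, -0.138]
ft_force: [-0.2, -0.1, -0.0]
opening: 0.006
```

Request:
apply_moves(increments=[[1,0,-2,0,0],[1,0,-2,0,0],[1,0,0,0,0]])

```text
t: 22.95
eef_pos: [594.5, -82.7, 142.4]
tcp_rot: [-1.523, 1.57, -0.096]
ft_force: [0.3, -1.6, -0.2]
opening: 0.006
```

Request:
apply_moves(increments=[[1,0,-1,0,0],[1,0,-1,0,0],[1,0,-1,0,0],[1,0,0,0,0]])

```text
t: 23.35
eef_pos: [595.9, -82.9, 142.3]
tcp_rot: [1.534, 1.568, 2.961]
ft_force: [-7.8, 0.1, 5.4]
opening: 0.001
```

Request:
apply_moves(increments=[[1,0,-0.7,0,0],[1,0,-0.7,0,0],[1,0,0,0,0]])

```text
t: 23.65
eef_pos: [595.9, -82.9, 142.3]
tcp_rot: [1.544, 1.565, 2.972]
ft_force: [-14.5, 1.4, 10.1]
opening: 0.003
```

A firm stop at cabinet x≈-26.4, as expected for a shut door (-26). Back off, rise clear and check.

Request:
apply_moves(increments=[[1,0,3,0,0],[1,0,10,0,0],[1,0,25,0,0],[1,0,40,0,0],[1,-15,40,0,0],[1,-30,25,0,0],[1,-30,0,15,0],[1,-20,0,40,0],[1,0,0,45,0],[1,0,0,45,0]])

```text
t: 24.65
eef_pos: [477.5, 82.1, 238.2]
tcp_rot: [-1.357, 1.568, 0.069]
ft_force: [1.0, 0.0, -0.2]
opening: 0.0
```

Request:
apply_moves(increments=[[1,0,0,45,0],[1,0,0,45,0],[1,0,0,45,0],[1,0,0,20,0],[1,0,0,0,0],[1,0,0,0,0]])

```text
t: 25.25
eef_pos: [499.3, 233.9, 237.1]
tcp_rot: [2.343, 1.57, -2.512]
ft_force: [0.0, -0.5, -0.3]
opening: 0.007
```

Run:
```python
from h import *
plan([573,-77.5,141])
snap('scene','scene7');snap('top','top7')
S=load('scene7')['pixels'];T=load('top7')['pixels']
r=lambda x:cv2.resize(x,(400,400),interpolation=2)
cv2.imwrite('pics/c8.png',np.hstack([r(S[100:380,230:510]),r(T[95:245,255:405])])[:,:,::-1])
p=[630.1,-29.8,-.142];c,s=np.cos(p[2]),np.sin(p[2])
for n,d in(('scene',load('scene7')),('top',load('top7'))):
  for q in((-16,-120,155),(-16,130,155),(0,-120,155)):
    print(n,q,proj(d,[p[0]+c*q[0]-s*q[1],p[1]+s*q[0]+c*q[1],q[2]]).round(1))
```

```text
t 25.25 pos [499.3 233.9 237.1] q [ 0.32  0.37  1.73 -0.    1.04 -1.11] F [ 0.  -0.5 -0.3] open 0.007
axes x [-0. -0. -1.] y [-0.99   0.142  0.   ] z [ 0.142  0.99  -0.   ]
shift tool [  96.1 -117.2 -297.8]
scene (-16, -120, 155) [[333.7 227.6]]
scene (-16, 130, 155) [[357.7 171.2]]
scene (0, -120, 155) [[339.  229.2]]
top (-16, -120, 155) [[358.5 174.4]]
top (-16, 130, 155) [[282.4 165.7]]
top (0, -120, 155) [[359.  169.6]]
```

View pics/c8.png

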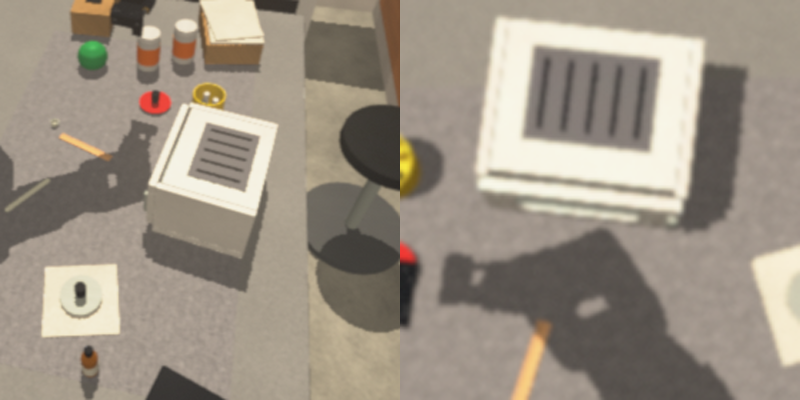

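The door lies flat and parallel to the cabinet front. Its outer edge runs from crop (480,188) to (680,215), and a fully shut door predicts (676,212) at the free end. The lid is on the towel at (80,295), and the ink, cans and mango are in place. Hand in.

```bash
python3 -c "
from cell import env
print(env.job_done())"
```

```text
the job is handed in; nothing more can be done
None
```

The job is handed in at about 25 s on the robot's clock, with the gripper clear of everything. No verdict was reported.

- **Lid:** I lifted it by its knob and lowered it until it touched the towel. Contact came at the height I predicted, with about 15 N on the tool before I eased off and let go. The last picture shows it knob up and wholly on the towel.
- **Tray:** I pushed it in slowly by the handle to a hard stop, 0.7 mm beyond the home position I had worked out. The next picture showed no tray or handle outside the cabinet. I could not see the pot once it was inside; I judge it upright because the push was slow and steady at about 3 N until the tray met its stop (about 19 N there).
- **Door:** I pushed it through its catch to a firm stop within 0.5 mm of the shut position I had worked out. It stayed shut after I backed off, and its edge in the top picture matches a fully shut door.
- **Other things:** The ink bottle, cans and mango look undisturbed in the last picture.

No check failed. Forces I read at the end of each move peaked at about 22 N, against the 40 N limit.

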